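# Lid the terracotta pots for packing

## Robot

A 6-joint arm with a two-finger parallel gripper is mounted at the origin on the work surface. World frame = base frame: x ahead of the robot, y to its left, z up, the work surface at z = 0. Lengths are in m, angles in rad, forces in N, time in s.
With the tool pointing down it reaches from about 0.275 to 0.85 m from the base axis. Payload 5.2 kg.
Tool frame: the origin (TCP) lies between the finger pads; the fingertips stand 8 mm ahead of it and the grasp point (between the pads) lies 11 mm behind it; x points along the fingers, z is the direction in which the jaws open and shut, and the axes are right-handed (so a half turn about x gives the same grasp; the last joint's range is limited). The gripper opens to 85 mm and grips with 20 to 120 N. Pads are 22 mm wide; open, the fingers measure 114 mm over their backs; the gripper's body (76 mm by 85 mm) begins 54 mm behind the grasp point. The pads swing forward as they close: fully open they stand 13 mm farther back than shut.
Start: joints at [-1.369, 0.259, 1.535, -0, 1.348, -0.203], TCP at [0.217, -0.506, 0.239] pointing down, gripper open.
Joint ranges: [-3.14, 3.14], [-0.91, 2.08], [0.19, 2.58], [-1.22, 4.36], [0.22, 2.71], [-3.12, 3.12]. Speed limits (rad/s): [2.57, 2.57, 3.14, 3.14, 3.14, 3.14].

## Interface

Orientations are given as a unit quaternion [w, x, y, z].
In Python, from rig import bot gives the robot as it stands.
- The arm moves only by the shell command python3 -m handwheel 'ROWS' [FORCE]. ROWS is JSON, a list that holds one entry, the list of rows, each a list of 5 numbers: the shift along the tool's x, y, z in m, then the turn about the tool's x in degrees, then the opening, from 0 (shut) to 1 (fully open). In form: [[[x, y, z, spin, hand], ...]]. A call has 1 to 5 rows; each row shifts and turns the commanded pose from where the row before left it, along the tool's axes as they then stand; what a row does not reach is not made up. A row lasts 1/8 s, in which the tool goes at most 62.5 mm and 10.7 degrees, less where a joint would pass 70% of its speed; a pose out of reach is approached as far as the arm can. A call with a gripper value outside its range is refused whole. The fingers move at their own pace and stop on an object; FORCE is the grip in N (left out, the last holds). Time passes only in rows, so rows that do not move let the fingers close. It gives the time, the measured TCP pose, the force and the opening at its end, in the units of the state.
- bot.observe(): the state, without advancing time (a new reading comes with each control period).
- bot.capture(name): name is "scene" or "top" or "wrist"; returns a dict with "img" (420x560x3 uint8, blue, green, red), "camera_matrix" (3x3 intrinsics, pixels), "R" (3x3) and "t" (3): a world point X has camera coordinates R X + t; the wrist camera has in their place "tool_from_camera" (4x4, takes a point from camera to tool coordinates, whose origin is the TCP and whose axes are the tool frame's). Camera axes: x right, y down, z forward; pixel columns grow to the right and rows downward; lengths in m; the calibration is good to about 2 mm. A picture is of the moment at which its call begins: read the wrist's pose just before it. There is no depth.
- bot.job_done(): hands the job in, once; it reports no verdict.
Trained networks look in the newest picture that a camera, given by its name, has taken for a name from the list of things; names that differ only in an ending like _2 or _b are one class to them, and where a whole thing is asked for, a point or a joint stands for the part that bears it (a point fixed in the world has none). Each returns a list of dicts, best first, with "conf" (0 to 1); they miss things now and then, are a little off and sometimes report something else, mostly with a low value. They report only what shows in the picture. A call takes as long as a camera call. They do not tell look-alikes from the thing itself.
- bot.boxes_of(target, camera): "extent" ([left, top, width, height] in pixels, round what is visible of it).
- bot.place_of(target, camera): "uv" ([column, row] in pixels: a listed point, or the origin of a listed thing).
The state is a dict: "clock": time; "joints": joint angles; "dq": joint speeds; "joint_torque": joint torques, N m; "tool_pos": TCP position; "tcp_rot": TCP orientation; "force": force on the tool from outside, world axes, zero at the start; "torque": the same for the moment, N m; "gripper_width": finger opening in m.
Only numpy, scipy, OpenCV 4.12 (cv2) and the standard library are available. Lean on these libraries where they do the work, as an engineer would, in place of code of your own. Each camera call takes 0.05 s, during which the arm holds its last target.

## Task

Close the four terracotta pots for packing: put each of the four knobbed lids on the pot of its own shape and size, seated flat in the mouth and centred, with the sides of the square and the oblong lid lined up with those of their pots. Set the lids down gently, leave the pots standing upright where they are, and do not shove or knock over the stack of dishes or the glaze jar.

Things in the scene. Friction and masses are not known exactly. Their poses are not given: they have to be found in the camera images.
- lid_large_grip (a point): Large round lid, 92 mm across. Terracotta, 46 mm tall: register underneath (step 56 mm across, 6 mm deep, fits the pot's mouth with 8 mm to spare all round), flange 8 mm thick, then a knob 32 mm tall, cylinder 24 mm across. Lies right way up. This point is on the knob, on the lid's axis, 35 mm above the lid's bottom, 21 mm above the flange's top: do not reach deeper. z up; yaw has no meaning. About 150 g
- lid_small_grip (a point): Small round lid, 64 mm across. Terracotta, 46 mm tall: register underneath (step 28 mm across, 6 mm deep, fits the pot's mouth with 8 mm to spare all round), flange 8 mm thick, then a knob 32 mm tall, cylinder 20 mm across. Lies right way up. This point is on the knob, on the lid's axis, 35 mm above the lid's bottom, 21 mm above the flange's top: do not reach deeper. z up; yaw has no meaning. About 80 g
- lid_square_grip (a point): Square lid, 72 x 72 mm. Terracotta, 46 mm tall: register underneath (step 36 x 36 mm, 6 mm deep, fits the pot's mouth with 8 mm to spare all round), flange 8 mm thick, then a knob 32 mm tall, 24 x 24 mm, parallel to the lid. Lies right way up. This point is on the knob, on the lid's axis, 35 mm above the lid's bottom, 21 mm above the flange's top: do not reach deeper. z up; x and y along the lid's sides. About 120 g
- lid_oblong_grip (a point): Oblong (rectangular) lid, 94 mm along x by 60 mm along y. Terracotta, 46 mm tall: register underneath (step 58 x 24 mm, 6 mm deep, fits the pot's mouth with 8 mm to spare all round), flange 8 mm thick, then a knob 32 mm tall, a bar 44 mm along x, 20 mm along y. Lies right way up. This point is on the knob, on the lid's axis, 35 mm above the lid's bottom, 21 mm above the flange's top: do not reach deeper. z up; about 130 g
- pot_large: Large round pot, 90 mm across the rim, 55 mm tall, mouth 72 mm. Terracotta, open at the top, wall 9 mm, loose and upright on the table. Origin at the centre of its underside, z up. With its lid seated, the bottom of the lid's register is 6 mm below the rim, so the lid's listed point is 29 mm above the rim, 84 mm above this origin
- pot_small: Small round pot, 62 mm across the rim, 60 mm tall, mouth 44 mm. Terracotta, open at the top, wall 9 mm, loose and upright on the table. Origin at the centre of its underside, z up. With its lid seated, the bottom of the lid's register is 6 mm below the rim, so the lid's listed point is 29 mm above the rim, 89 mm above this origin
- pot_square: Square pot, 70 x 70 mm, 50 mm tall, mouth 52 x 52 mm, x and y along its sides. Terracotta, open at the top, wall 9 mm, loose and upright on the table. Origin at the centre of its underside, z up. With its lid seated, the bottom of the lid's register is 6 mm below the rim, so the lid's listed point is 29 mm above the rim, 79 mm above this origin
- pot_oblong: Oblong (rectangular) pot, 92 mm along x by 58 mm along y, 45 mm tall, mouth 74 x 40 mm. Terracotta, open at the top, wall 9 mm, loose and upright on the table. Origin at the centre of its underside, z up. With its lid seated, the bottom of the lid's register is 6 mm below the rim, so the lid's listed point is 29 mm above the rim, 74 mm above this origin
- dish_stack: Bystander: a stack of four flat terracotta dishes, 86 mm across and 58 mm tall, in one piece for this job, with no knob. Origin at the centre of its underside
- glaze_jar: Bystander: a closed grey plastic glaze jar with a white cap, 60 mm across and 75 mm tall, the tallest thing in the working area at the start; lower clutter (saucer, tiles, cork block, kiln prop) also stands among the pots. Origin at the centre of its underside
Things that resemble listed ones, but are neither listed nor needed, are in the scene too. Leave any blue or pink look-alike of the part that bears lid_square_grip alone.

How it is judged:
At the end, for the whole second after the job is handed in: Each lid released and at rest on its own pot: within 12 mm of centred, seated (height within 4 mm), level within 0.06 rad; square and oblong lids within 0.22 rad of parallel with their pots; pots upright, within 40 mm of where they started (horizontal distance between lid_large_grip and pot_large below 0.012 m and z of lid_large_grip in the frame of pot_large between 0.08 and 0.088 m and angle between each of lid_large_grip, pot_large, lid_small_grip, pot_small, lid_square_grip, pot_square, lid_oblong_grip, pot_oblong's own z axis and vertical below 0.06 rad and distance of each of pot_large, pot_small, pot_square, pot_oblong from where it was at the start of the episode below 0.04 m and linear speed of each of lid_large, lid_small, lid_square, lid_oblong below 0.01 m/s and contact force between the fingers and lid_large below 0.1 N and horizontal distance between lid_small_grip and pot_small below 0.012 m and z of lid_small_grip in the frame of pot_small between 0.085 and 0.093 m and contact force between the fingers and lid_small below 0.1 N and horizontal distance between lid_square_grip and pot_square below 0.012 m and z of lid_square_grip in the frame of pot_square between 0.075 and 0.083 m and contact force between the fingers and lid_square below 0.1 N and (angle between the x axis of lid_square_grip and the x axis of pot_square, either way round below 0.22 rad or angle between the x axis of lid_square_grip and the y axis of pot_square, either way round below 0.22 rad) and horizontal distance between lid_oblong_grip and pot_oblong below 0.012 m and z of lid_oblong_grip in the frame of pot_oblong between 0.07 and 0.078 m and contact force between the fingers and lid_oblong below 0.1 N and angle between the x axis of lid_oblong_grip and the x axis of pot_oblong, either way round below 0.22 rad); the robot touches nothing.
It fails at once if a lid was dropped (met its pot at over 0.5 m/s) or pressed hard (over 70 N) onto it (contact force between lid_large and pot_large above 70 N or contact force between lid_small and pot_small above 70 N or contact force between lid_square and pot_square above 70 N or contact force between lid_oblong and pot_oblong above 70 N or (horizontal distance between lid_large_grip and pot_large below 0.03 m and z of lid_large_grip in the frame of pot_large below 0.097 m and linear speed of lid_large above 0.5 m/s) or (horizontal distance between lid_small_grip and pot_small below 0.03 m and z of lid_small_grip in the frame of pot_small below 0.102 m and linear speed of lid_small above 0.5 m/s) or (horizontal distance between lid_square_grip and pot_square below 0.03 m and z of lid_square_grip in the frame of pot_square below 0.092 m and linear speed of lid_square above 0.5 m/s) or (horizontal distance between lid_oblong_grip and pot_oblong below 0.03 m and z of lid_oblong_grip in the frame of pot_oblong below 0.087 m and linear speed of lid_oblong above 0.5 m/s)).
It fails at once if a pot was tipped over (angle between any of pot_large, pot_small, pot_square, pot_oblong's own z axis and vertical above 0.5 rad).
It fails at once if the stack of dishes was tipped or shoved more than 30 mm (distance of dish_stack from where it was at the start of the episode above 0.03 m or angle between dish_stack's own z axis and vertical above 0.4 rad).
It fails at once if the glaze jar was tipped or shoved more than 30 mm (distance of glaze_jar from where it was at the start of the episode above 0.03 m or angle between glaze_jar's own z axis and vertical above 0.4 rad).
It also fails if it takes over 104 s, if anything falls off the work surface, if the arm or the gripper's body presses on something with over 40 N, if the wrist force passes 120 N, or if a joint passes its speed limit or range.

## Working session

There is one attempt and no reset: what is moved stays moved. The work goes in short steps, Python scripts to look and compute and a shell command to move; the robot and the scene stay as the last step left them, time stands still between calls to the robot, and variables do not carry over. Pictures are saved under pics/ and viewed, and the job is handed in when it is done.

```bash
ls; mkdir -p pics; python3 - <<'E'
from rig import bot
import cv2
s=bot.observe();print(s['clock'],s['tool_pos'],s['tcp_rot'],s['gripper_width'])
for n in('scene','top','wrist'):
    c=bot.capture(n);cv2.imwrite(f'pics/{n}0.png',c['img'])
    print(n,c['camera_matrix'],c.get('R'),c.get('t'),c.get('tool_from_camera'))
E
```

```text
pics
0.0 [ 0.21651841 -0.50501946  0.238461  ] [ 0.58983399  0.38976632  0.5907593  -0.38882068] 0.08509604827541586
scene [[437.74126345   0.         286.54864651]
 [  0.         437.74126345 209.33541239]
 [  0.           0.           1.        ]] [[-8.13845042e-01  5.81081963e-01  4.06362665e-06]
 [ 3.94099050e-01  5.51967819e-01 -7.34858807e-01]
 [-4.27015441e-01 -5.98059595e-01 -6.78220122e-01]] [ 0.40027208 -0.22612515  1.36515016] None
top [[491.38484931   0.         278.44809934]
 [  0.         491.38484931 212.24826389]
 [  0.           0.           1.        ]] [[ 0.0230499  -0.9995032  -0.02149546]
 [-0.99758983 -0.02158759 -0.06594326]
 [ 0.06544646  0.02296363 -0.99759182]] [0.07527683 0.54906231 1.26875777] None
wrist [[307.37261715   0.         283.12386024]
 [  0.         307.37261715 205.29109873]
 [  0.           0.           1.        ]] None None [[ 8.47904796e-04 -2.85229627e-01  9.58458836e-01 -1.35131166e-01]
 [-2.95184317e-04 -9.58459211e-01 -2.85229477e-01  7.26841077e-02]
 [ 9.99999597e-01 -4.10745753e-05 -8.96877474e-04 -1.27611544e-03]
 [ 0.00000000e+00  0.00000000e+00  0.00000000e+00  1.00000000e+00]]
```

View pics/top0.png

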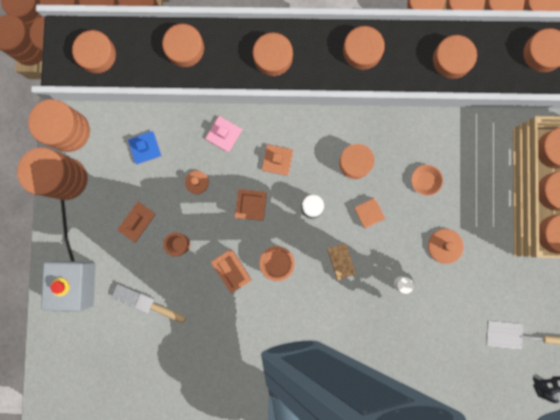

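View pics/scene0.png

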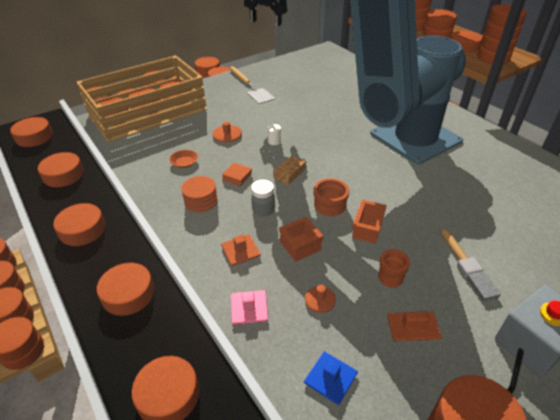

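```bash
cat > h.py <<'E'
import numpy as np,cv2
from rig import bot
from scipy.spatial.transform import Rotation as Rt
def ray(c,uv):
    d=np.linalg.inv(c['camera_matrix'])@np.array([uv[0],uv[1],1.])
    if 'R' in c and c['R'] is not None:
        R=np.array(c['R']);return -R.T@np.array(c['t']),R.T@d
    s=c['pose'];q=s['tcp_rot'];Rw=Rt.from_quat([q[1],q[2],q[3],q[0]]).as_matrix();T=np.array(c['tool_from_camera'])
    return np.array(s['tool_pos'])+Rw@T[:3,3],Rw@T[:3,:3]@d
def onz(c,uv,z):
    o,d=ray(c,uv);return o+d*(z-o[2])/d[2]
def proj(c,X):
    if 'R' in c and c['R'] is not None: p=np.array(c['R'])@X+np.array(c['t'])
    else:
        s=c['pose'];q=s['tcp_rot'];Rw=Rt.from_quat([q[1],q[2],q[3],q[0]]).as_matrix();T=np.array(c['tool_from_camera'])
        p=T[:3,:3].T@(Rw.T@(np.asarray(X)-s['tool_pos'])-T[:3,3])
    p=c['camera_matrix']@p;return p[:2]/p[2]
Z=dict(lid_large_grip=.035,lid_small_grip=.035,lid_square_grip=.035,lid_oblong_grip=.035,pot_large=0,pot_small=0,pot_square=0,pot_oblong=0,dish_stack=0,glaze_jar=0)
E
python3 - <<'E'
from h import *
for n in('top','scene'):
  c=bot.capture(n)
  for k,z in Z.items():
    for r in bot.place_of(k,n)[:4]:print(n,k,np.round(r['uv'],1),round(r['conf'],2),onz(c,r['uv'],z).round(4))
E
```

```text
top lid_large_grip [451.9 246.1] 0.97 [ 0.4691 -0.3583  0.035 ]
top lid_large_grip [248.9 207.5] 0.46 [0.5569 0.1641 0.035 ]
top lid_small_grip [349.6 163.1] 0.75 [ 0.6781 -0.0947  0.035 ]
top lid_small_grip [196.  180.6] 0.71 [0.6242 0.3041 0.035 ]
top lid_square_grip [143.2 146.9] 0.88 [0.7105 0.4463 0.035 ]
top lid_square_grip [219.3 131.4] 0.81 [0.7553 0.2472 0.035 ]
top lid_square_grip [278.3 161. ] 0.63 [0.68   0.0906 0.035 ]
top lid_oblong_grip [132.8 220.3] 0.82 [0.517  0.4656 0.035 ]
top pot_large [277.7 262.1] 0.87 [0.4165 0.0869 0.    ]
top pot_large [351.3 161.7] 0.62 [ 0.6879 -0.1033  0.    ]
top pot_small [180.7 242.5] 0.57 [0.4622 0.3461 0.    ]
top pot_square [278.3 261.5] 0.67 [0.4181 0.0853 0.    ]
top pot_square [249.9 207.4] 0.55 [0.5598 0.1643 0.    ]
top pot_oblong [234.6 266.8] 0.69 [0.4014 0.2006 0.    ]
top dish_stack [351.3 164.3] 0.94 [ 0.6809 -0.1034  0.    ]
top dish_stack [276.7 262.8] 0.42 [0.4146 0.0895 0.    ]
top dish_stack [313.  210.1] 0.34 [ 0.5562 -0.0037  0.    ]
scene lid_large_grip [198.2 200.5] 0.73 [ 0.7021 -0.085   0.035 ]
scene lid_large_g
[... 323 characters left out ...]
p [416.  318.5] 0.65 [0.5188 0.4659 0.035 ]
scene lid_oblong_grip [305.2 246.2] 0.18 [0.5782 0.1928 0.035 ]
scene pot_large [327.2 204.7] 0.65 [0.4236 0.0855 0.    ]
scene pot_large [242.1 243.3] 0.44 [0.6736 0.074  0.    ]
scene pot_small [391.2 276.1] 0.88 [0.4581 0.3482 0.    ]
scene pot_small [366.  223.8] 0.67 [0.3904 0.1957 0.    ]
scene pot_square [303.8 247.5] 0.86 [0.5631 0.1693 0.    ]
scene pot_oblong [365.8 227.1] 0.94 [ 0.3987  0.2039 -0.    ]
scene pot_oblong [241.3 244.4] 0.73 [ 0.6769  0.0759 -0.    ]
scene dish_stack [198.2 203.7] 0.94 [ 0.6936 -0.112   0.    ]
scene glaze_jar [262.7 208.9] 0.83 [0.5683 0.0019 0.    ]
scene glaze_jar [328.8 203.6] 0.41 [0.4175 0.0846 0.    ]
```

The square-lid candidates in the top view are terracotta at (278,160), pink at (224,133) and blue at (144,147). I choose the terracotta one. For the large round lid, (446,246) has a knob; the stack at (356,161) and the saucer at (427,180) do not. The small round lid is at (197,181) and the oblong lid at (137,222), while the tile at (369,212) has no knob. Next I'll check these in a close crop.

```bash
python3 - <<'E'
from h import *
im=cv2.imread('pics/top0.png')
cv2.imwrite('pics/cropA.png',cv2.resize(im[110:300,100:300],None,fx=3.1,fy=3.1,interpolation=cv2.INTER_CUBIC))
cv2.imwrite('pics/cropB.png',cv2.resize(im[130:310,300:480],None,fx=3,fy=3,interpolation=cv2.INTER_CUBIC))
E
```

```text
(no output)
```

View pics/cropA.png

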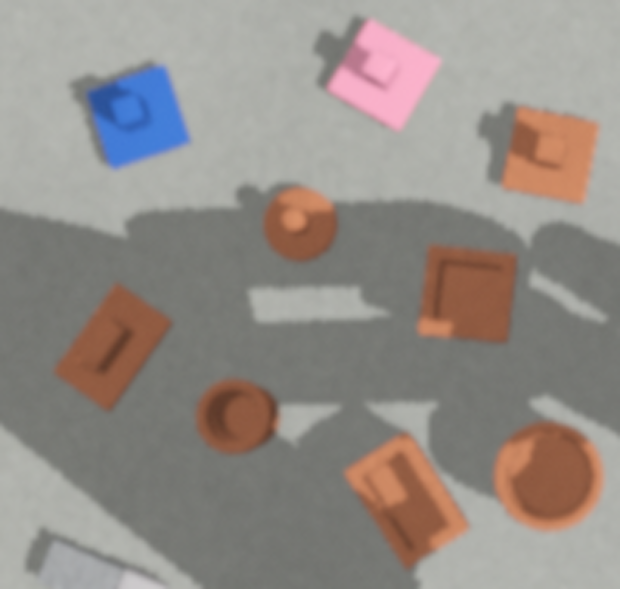

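View pics/cropB.png

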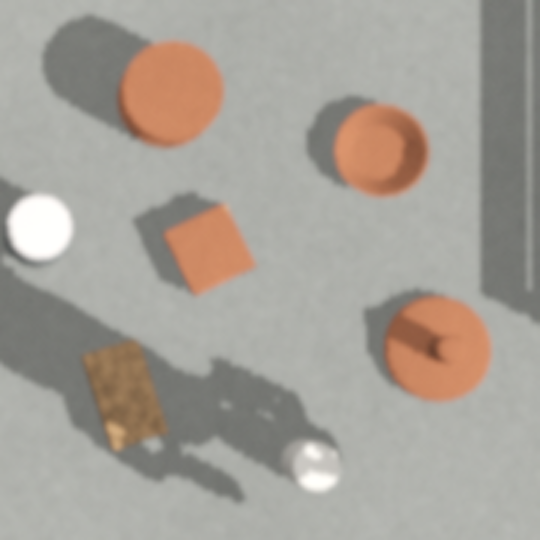

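The crops confirm the choices: all four lids have knobs, the terracotta square is the third one along, and the stack, tile and saucer have none. Next I refine poses by fitting silhouettes in both fixed views.

```bash
cat > fit.py <<'E'
from h import *
from scipy.optimize import minimize
def circ(d,z0,z1):
    a=np.linspace(0,2*np.pi,40,endpoint=False);p=np.c_[np.cos(a),np.sin(a)]*d/2
    return np.vstack([np.c_[p,0*a+z0],np.c_[p,0*a+z1]])
def box(w,h,z0,z1):
    return np.array([[sx*w/2,sy*h/2,z] for sx in(-1,1) for sy in(-1,1) for z in(z0,z1)])
M=dict(lid_large_grip=[circ(56,0,6),circ(92,6,14),circ(24,14,46)],lid_small_grip=[circ(28,0,6),circ(64,6,14),circ(20,14,46)],
lid_square_grip=[box(36,36,0,6),box(72,72,6,14),box(24,24,14,46)],lid_oblong_grip=[box(58,24,0,6),box(94,60,6,14),box(44,20,14,46)],
pot_large=[circ(90,45,55),circ(80,0,55)],pot_small=[circ(62,50,60),circ(56,0,60)],pot_square=[box(70,70,0,50)],pot_oblong=[box(92,58,0,45)],
dish_stack=[circ(86,0,58)],glaze_jar=[circ(60,0,75)])
def render(c,name,p,S,off,shape,zb=0):
    im=np.zeros(shape,np.uint8)
    for m in M[name]:
        ca,sa=np.cos(p[2]),np.sin(p[2]);X=m/1000.
        X=np.c_[p[0]+ca*X[:,0]-sa*X[:,1],p[1]+sa*X[:,0]+ca*X[:,1],X[:,2]+zb]
        uv=np.array([proj(c,x) for x in X])
        h=cv2.convexHull(((uv-off+0.5)*S-0.5).astype(np.float32)*16).round().astype(np.int32)
        cv2.fillPoly(im,[h],255,cv2.LINE_AA,4)
    return im
def mask(im):
    hsv=cv2.cvtColor(im,cv2.COLOR_BGR2HSV);h,s=hsv[...,0],hsv[...,1]
    return (((h<18)|(h>172))&(s>105)).astype(np.uint8)*255
def fit(c,name,p0,round_,zb=0,S=4,pad=45):
    u=proj(c,np.array([p0[0],p0[1],zb+.02]));off=np.floor(u-pad)
    x0,y0=np.maximum(off,0).astype(int);off=np.array([x0,y0])
    roi=cv2.resize(c['img'][y0:y0+2*pad,x0:x0+2*pad],None,fx=S,fy=S,interpolation=cv2.INTER_CUBIC)
    m=mask(roi);sh=m.shape
    r=cv2.dilate(render(c,name,p0,S,off,sh,zb),np.ones((int(6*S),)*2))
    n,l=cv2.connectedComponents(m);
    # keep comp with most overlap of the prior
    k=max(range(1,n),key=lambda i:((l==i)&(r>0)).sum());m=((l==k)*255).astype(np.uint8)
    m=cv2.morphologyEx(m,cv2.MORPH_CLOSE,np.ones((9,9)))
    cs,_=cv2.findContours(m,0,1);cv2.drawContours(m,cs,-1,255,-1)
    def cost(q):
        p=[p0[0]+q[0]/100,p0[1]+q[1]/100,0 if round_ else q[2]/5]
        a=render(c,name,p,S,off,sh,zb).astype(float);b=m.astype(float)
        return 1-np.minimum(a,b).sum()/np.maximum(a,b).sum()
    best=None
    for y in ([0] if round_ else np.radians(np.arange(0,180 if 'oblong' in name else 90,22.5))):
        q0=np.array([0,0,y*5]);sim=np.array([q0,q0+[.8,0,0],q0+[0,.8,0],q0+[0,0,1]])
        o=minimize(cost,q0,method='Nelder-Mead',options=dict(initial_simplex=sim,maxfev=130,xatol=.01,fatol=1e-4))
        if best is None or o.fun<best.fun:best=o
    q=best.x;p=np.array([p0[0]+q[0]/100,p0[1]+q[1]/100,q[2]/5])
    return p,best.fun
E
cat > run1.py <<'E'
from fit import *
P=dict(lid_large_grip=(.467,-.36),lid_small_grip=(.624,.306),lid_square_grip=(.683,.095),lid_oblong_grip=(.518,.466),
pot_large=(.418,.086),pot_small=(.460,.347),pot_square=(.561,.166),pot_oblong=(.400,.201),dish_stack=(.687,-.108))
for n in('top','scene'):
    c=bot.capture(n)
    for k,v in P.items():
        p,f=fit(c,k,v+(0,),any(s in k for s in('large','small','stack')))
        print(n,k,p[:2].round(4),round(np.degrees(p[2]),1),round(f,3),flush=True)
E
time python3 run1.py
```

```text
top lid_large_grip [ 0.4711 -0.3493] -6.8 0.121
top lid_small_grip [0.623  0.3068] 9.7 0.165
top lid_square_grip [0.6872 0.0938] -9.0 0.136
top lid_oblong_grip [0.5144 0.4655] -36.6 0.138
top pot_large [0.4162 0.0898] 3.3 0.116
top pot_small [0.4601 0.3472] 2.5 0.174
top pot_square [0.5648 0.1609] 85.2 0.048
top pot_oblong [0.3927 0.2075] 34.3 0.049
top dish_stack [ 0.6843 -0.1131] 8.1 0.13
scene lid_large_grip [ 0.4728 -0.3489] -12.6 0.103
scene lid_small_grip [0.6279 0.3082] -3.2 0.073
scene lid_square_grip [0.6904 0.0941] 79.8 0.076
scene lid_oblong_grip [0.5185 0.4655] 147.6 0.064
scene pot_large [0.42   0.0904] -3.3 0.039
scene pot_small [0.4613 0.349 ] -0.1 0.064
scene pot_square [0.5667 0.1597] -5.2 0.023
scene pot_oblong [0.3965 0.2061] 214.5 0.032
scene dish_stack [ 0.6834 -0.1183] 10.0 0.105
real	0m22.008s
user	0m11.292s
sys	0m8.712s
```

```bash
cat > plan.py <<'E'
# work out how far to go, in tool axes: plan.py x y z jaw_yaw_deg [mod]   ('-' keeps)
from h import *
import sys
def pose():
    s=bot.observe();q=s['tcp_rot'];return s,Rt.from_quat([q[1],q[2],q[3],q[0]]).as_matrix()
def yaw(R):return np.degrees(np.arctan2(R[1,2],R[0,2]))
if __name__=='__main__':
    s,R=pose();p=np.array(s['tool_pos'])
    a=sys.argv[1:5];t=np.array([p[i] if a[i]=='-' else float(a[i]) for i in range(3)])
    mod=float(sys.argv[5]) if len(sys.argv)>5 else 180
    dy=0 if a[3]=='-' else (float(a[3])-yaw(R)+mod/2)%mod-mod/2
    print('t',round(s['clock'],2),'tcp',p.round(4),'yaw',yaw(R).round(2),'tilt',np.degrees(np.arccos(-R[2,0])).round(2),'j1,j6',np.round(np.array(s['joints'])[[0,5]],2),'w',round(s['gripper_width'],4),'F',np.round(s['force'],1))
    print('world',(t-p).round(4),'tool shift before spin',(R.T@(t-p)).round(4),'spin',round(-dy,1))
    R2=Rt.from_euler('z',dy,degrees=True).as_matrix()@R
    print('tool shift after spin',(R2.T@(t-p)).round(4))
E
python3 plan.py .472 -.349 .12 -
```

```text
t 1.35 tcp [ 0.2166 -0.5056  0.2393] yaw -66.81 tilt 0.0 j1,j6 [-1.37 -0.2 ] w 0.0852 F [ 0.5 -0.1 -0.5]
world [ 0.2554  0.1566 -0.1193] tool shift before spin [ 0.1193  0.2964 -0.0433] spin 0
tool shift after spin [ 0.1193  0.2964 -0.0433]
```

```bash
python3 -m handwheel '[[[0.01,0.05,-0.0075,0,1],[0.01,0.05,-0.0075,0,1],[0.02,0.05,-0.007,0,0.7],[0.02,0.05,-0.007,0,0.7],[0.02,0.05,-0.007,0,0.7]]]' 30
python3 plan.py .472 -.349 .12 -
python3 - <<'E'
from h import *
s=bot.observe();c=bot.capture('wrist');cv2.imwrite('pics/w1.png',c['img'])
E
```

```text
clock: 1.98
tool_pos: [0.4336, -0.3732, 0.1589]
tcp_rot: [0.591, 0.389, 0.59, -0.389]
force: [0.2, -0.5, 0.2]
gripper_width: 0.0601
t 1.98 tcp [ 0.4336 -0.3732  0.1589] yaw -66.82 tilt 0.04 j1,j6 [-0.91  0.26] w 0.0601 F [ 0.2 -0.5  0.2]
world [ 0.0384  0.0242 -0.0389] tool shift before spin [ 0.0389  0.0448 -0.0072] spin 0
tool shift after spin [ 0.0389  0.0448 -0.0072]
```

View pics/w1.png

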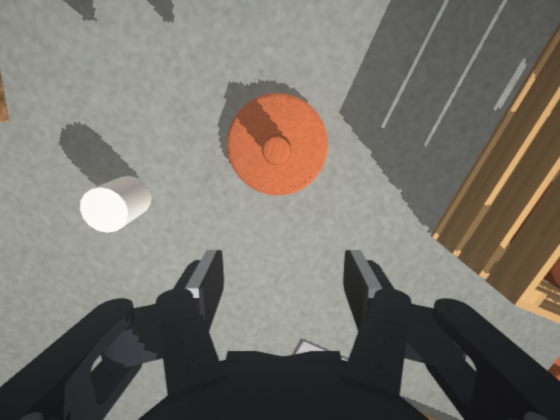

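The wrist view shows the large lid at (278,145) with its knob top at (277,150). The white kiln prop at (115,205) is clear of it. Next I fit the lid in this view.

```bash
python3 -m handwheel '[[[0.01,0.04,-0.007,0,0.7],[0,0,0,0,0.7],[0,0,0,0,0.7]]]'
cat > wf.py <<'E'
# wf.py name x y yawdeg zbase : fit in wrist view
from fit import *
import sys
n=sys.argv[1];x,y,yw=map(float,sys.argv[2:5]);zb=float(sys.argv[5]) if len(sys.argv)>5 else 0
s=bot.observe();c=bot.capture('wrist');c['pose']=s;c['R']=None
pics=__import__('os').listdir('pics');fn=f'pics/wf{len(pics)}.png'
p,f=fit(c,n,(x,y,np.radians(yw)),any(k in n for k in('large','small','stack')),zb=zb,S=2,pad=130)
print(n,p[:2].round(4),np.degrees(p[2]).round(1),'err',round(f,3),fn)
im=c['img'].copy()
m=render(c,n,p,1,np.zeros(2),im.shape[:2],zb);cs,_=cv2.findContours(m,0,1);cv2.drawContours(im,cs,-1,(0,255,0),1);cv2.imwrite(fn,im)
E
python3 wf.py lid_large_grip .472 -.349 0; ls pics
```

```text
clock: 2.4
tool_pos: [0.466, -0.352, 0.1494]
tcp_rot: [0.59, 0.389, 0.591, -0.389]
force: [-0.5, 0.8, -0.1]
gripper_width: 0.0597
lid_large_grip [ 0.4715 -0.3494] -2.3 err 0.044 pics/wf6.png
cropA.png
cropB.png
scene0.png
top0.png
w1.png
wf6.png
wrist0.png
```

```bash
python3 plan.py .4715 -.3494 .026 -
```

```text
t 2.45 tcp [ 0.4658 -0.3524  0.1496] yaw -66.82 tilt 0.03 j1,j6 [-0.84  0.33] w 0.0597 F [-1.1  0.5  0.4]
world [ 0.0057  0.003  -0.1236] tool shift before spin [ 0.1236  0.0065 -0.0006] spin 0
tool shift after spin [ 0.1236  0.0065 -0.0006]
```

View pics/wf6.png

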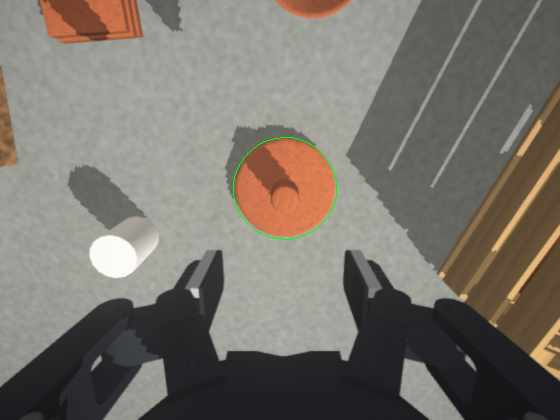

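The fit outline matches the lid at (285,188). Descending and closing now.

```bash
python3 -m handwheel '[[[0.04,0.0065,-0.0006,0,0.7],[0.04,0,0,0,0.7],[0.025,0,0,0,0.6],[0.0186,0,0,0,0.6],[0,0,0,0,0.6]]]' 30
python3 -m handwheel '[[[0,0,0,0,0],[0,0,0,0,0],[0,0,0,0,0],[0,0,0,0,0]]]' 35
python3 plan.py .4715 -.3494 .026 -
```

```text
clock: 3.08
tool_pos: [0.4704, -0.3489, 0.0247]
tcp_rot: [0.589, 0.39, 0.591, -0.39]
force: [-0.0, 0.1, 0.2]
gripper_width: 0.0512
clock: 3.58
tool_pos: [0.4725, -0.3498, 0.0272]
tcp_rot: [0.591, 0.389, 0.589, -0.39]
force: [-2.1, -0.6, 7.2]
gripper_width: 0.0229
t 3.58 tcp [ 0.4725 -0.3498  0.0272] yaw -66.79 tilt 0.16 j1,j6 [-0.83  0.34] w 0.0229 F [-2.1 -0.6  7.2]
world [-0.001   0.0004 -0.0012] tool shift before spin [ 0.0012 -0.0008 -0.0007] spin 0
tool shift after spin [ 0.0012 -0.0008 -0.0007]
```

```bash
python3 -m handwheel '[[[-0.01,0,0,0,0],[-0.03,0,0,0,0],[-0.05,0,0,0,0],[-0.05,0,0,0,0],[-0.02,0,0,0,0]]]' 35
python3 plan.py .418 .09 .19 -
```

```text
clock: 4.2
tool_pos: [0.4731, -0.3493, 0.1898]
tcp_rot: [0.592, 0.389, 0.588, -0.39]
force: [-0.6, -0.3, -1.5]
gripper_width: 0.0228
t 4.2 tcp [ 0.4731 -0.3493  0.1898] yaw -66.78 tilt 0.31 j1,j6 [-0.83  0.34] w 0.0228 F [-0.6 -0.3 -1.5]
world [-5.510e-02  4.393e-01  2.000e-04] tool shift before spin [-0.0021  0.1225 -0.4255] spin 0
tool shift after spin [-0.0021  0.1225 -0.4255]
```

```bash
python3 -m handwheel '[[[0,0.005,-0.035,0,0],[0,0.005,-0.045,0,0],[0,0.005,-0.045,0,0],[0,0.005,-0.045,0,0],[0,0.005,-0.045,0,0]]]'
python3 -m handwheel '[[[0,0.005,-0.045,0,0],[0,0.005,-0.045,0,0],[0,0.005,-0.045,0,0],[0,0.005,-0.0425,0,0],[0,0.0025,-0.033,0,0]]]'
python3 -m handwheel '[[[0,0,0,0,0],[0,0,0,0,0]]]'
python3 plan.py .418 .09 .19 -
python3 wf.py pot_large .418 .09 0
```

```text
clock: 4.82
tool_pos: [0.4096, -0.1395, 0.186]
tcp_rot: [0.59, 0.389, 0.59, -0.389]
force: [0.0, 0.1, -0.3]
gripper_width: 0.0229
clock: 5.45
tool_pos: [0.347, 0.0628, 0.1861]
tcp_rot: [0.59, 0.389, 0.59, -0.389]
force: [1.3, 0.1, -1.4]
gripper_width: 0.0226
clock: 5.7
tool_pos: [0.3483, 0.061, 0.1861]
tcp_rot: [0.591, 0.389, 0.59, -0.389]
force: [-0.2, -1.1, -0.4]
gripper_width: 0.0232
t 5.7 tcp [0.3483 0.061  0.1861] yaw -66.75 tilt 0.06 j1,j6 [-0.15  1.02] w 0.0232 F [-0.2 -1.1 -0.4]
world [0.0697 0.029  0.0039] tool shift before spin [-0.0039  0.0755  0.0009] spin 0
tool shift after spin [-0.0039  0.0755  0.0009]
pot_large [0.4178 0.0894] 5.7 err 0.033 pics/wf7.png
```

View pics/wf7.png

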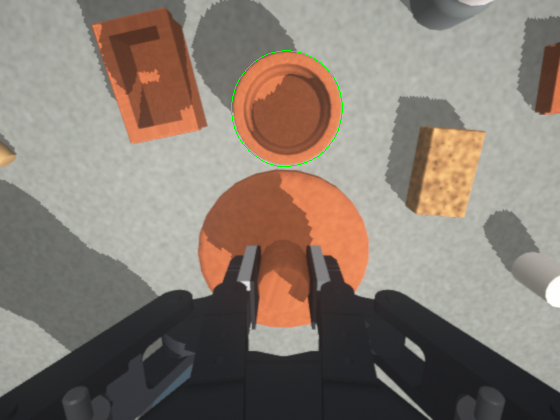

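```bash
python3 plan.py .4178 .0894 .095 -
```

```text
t 5.75 tcp [0.3485 0.0607 0.186 ] yaw -66.81 tilt 0.05 j1,j6 [-0.15  1.02] w 0.0231 F [ 1.1 -0.  -1.5]
world [ 0.0693  0.0287 -0.091 ] tool shift before spin [0.091  0.075  0.0008] spin 0
tool shift after spin [0.091  0.075  0.0008]
```

```bash
python3 -m handwheel '[[[0,0.035,0.0004,0,0],[0,0.04,0.0004,0,0],[0.03,0,0,0,0],[0.04,0,0,0,0],[0.02,0,0,0,0]]]'
python3 plan.py .4178 .0894 .0755 -
```

```text
clock: 6.38
tool_pos: [0.4167, 0.0889, 0.0937]
tcp_rot: [0.589, 0.389, 0.591, -0.39]
force: [0.1, -0.5, -1.8]
gripper_width: 0.0228
t 6.38 tcp [0.4167 0.0889 0.0937] yaw -66.91 tilt 0.18 j1,j6 [-0.05  1.12] w 0.0228 F [ 0.1 -0.5 -1.8]
world [ 0.0011  0.0005 -0.0182] tool shift before spin [ 0.0182  0.0012 -0.    ] spin 0
tool shift after spin [ 0.0182  0.0012 -0.    ]
```

```bash
python3 -m handwheel '[[[0.006,0.001,0,0,0],[0.005,0,0,0,0],[0.003,0,0,0,0],[0.002,0,0,0,0],[0.0,0,0,0,0]]]'
python3 plan.py .4178 .0894 .0755 -
```

```text
clock: 7.0
tool_pos: [0.4184, 0.0904, 0.08]
tcp_rot: [0.591, 0.389, 0.59, -0.389]
force: [0.3, -0.2, -1.5]
gripper_width: 0.0228
t 7.0 tcp [0.4184 0.0904 0.08  ] yaw -66.8 tilt 0.04 j1,j6 [-0.05  1.12] w 0.0228 F [ 0.3 -0.2 -1.5]
world [-0.0006 -0.001  -0.0045] tool shift before spin [ 0.0045 -0.001   0.0006] spin 0
tool shift after spin [ 0.0045 -0.001   0.0006]
```

```bash
python3 -m handwheel '[[[0.0015,-0.0005,0.0005,0,0],[0.001,0,0,0,0],[0.001,0,0,0,0],[0,0,0,0,0]]]'
python3 -m handwheel '[[[0.001,0,0,0,0],[0,0,0,0,0]]]'
```

```text
clock: 7.5
tool_pos: [0.418, 0.0897, 0.0767]
tcp_rot: [0.59, 0.389, 0.59, -0.389]
force: [-2.7, -0.6, 6.0]
gripper_width: 0.0228
clock: 7.75
tool_pos: [0.418, 0.0897, 0.0766]
tcp_rot: [0.591, 0.389, 0.59, -0.389]
force: [-5.6, -0.2, 17.0]
gripper_width: 0.0227
```

```bash
python3 -m handwheel '[[[-0.001,0,0,0,0],[0,0,0,0,0.6],[0,0,0,0,0.6],[0,0,0,0,0.6],[-0.02,0,0,0,0.6]]]'
python3 -m handwheel '[[[-0.04,0,0,0,0.6],[-0.05,0,0,0,0.6],[-0.02,0,0,0,0.6]]]'
python3 plan.py .6255 .3075 .19 -
```

```text
clock: 8.38
tool_pos: [0.4167, 0.0897, 0.0952]
tcp_rot: [0.589, 0.389, 0.591, -0.39]
force: [0.7, -0.1, -0.3]
gripper_width: 0.0515
clock: 8.75
tool_pos: [0.4193, 0.0896, 0.209]
tcp_rot: [0.592, 0.39, 0.589, -0.388]
force: [0.9, -0.5, -0.4]
gripper_width: 0.0513
t 8.75 tcp [0.4193 0.0896 0.209 ] yaw -66.8 tilt 0.25 j1,j6 [-0.05  1.12] w 0.0513 F [ 0.9 -0.5 -0.4]
world [ 0.2062  0.2179 -0.019 ] tool shift before spin [ 0.0198  0.2753 -0.1191] spin 0
tool shift after spin [ 0.0198  0.2753 -0.1191]
```

```bash
python3 -m handwheel '[[[0,0.045,-0.024,0,0.6],[0.01,0.05,-0.024,0,0.6],[0.02,0.05,-0.024,0,0.6],[0.02,0.05,-0.024,0,0.6],[0.01,0.03,-0.023,0,0.6]]]'
python3 -m handwheel '[[[0,0,0,0,0.6],[0,0,0,0,0.6]]]'
python3 wf.py lid_small_grip .6255 .3075 0;python3 plan.py .6255 .3075 .028 -
```

```text
clock: 9.38
tool_pos: [0.5788, 0.2891, 0.144]
tcp_rot: [0.59, 0.389, 0.591, -0.39]
force: [-0.6, -1.2, -0.4]
gripper_width: 0.0514
clock: 9.62
tool_pos: [0.5774, 0.2872, 0.1458]
tcp_rot: [0.59, 0.389, 0.591, -0.39]
force: [0.3, -0.9, 0.2]
gripper_width: 0.0513
lid_small_grip [0.6261 0.3081] 12.2 err 0.056 pics/wf8.png
t 9.68 tcp [0.5775 0.2869 0.1464] yaw -66.82 tilt 0.04 j1,j6 [0.29 1.45] w 0.0513 F [0.2 0.2 0.6]
world [ 0.048   0.0206 -0.1184] tool shift before spin [ 1.183e-01  5.230e-02 -1.000e-04] spin 0
tool shift after spin [ 1.183e-01  5.230e-02 -1.000e-04]
```

View pics/wf8.png

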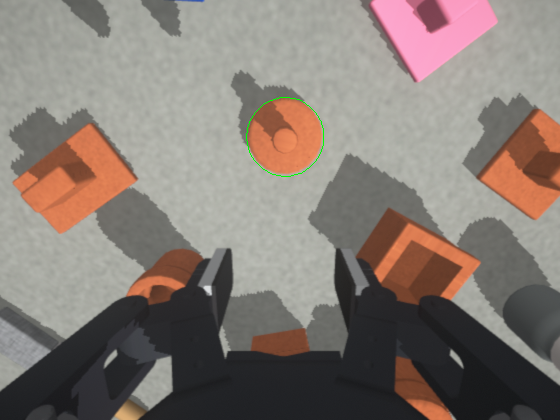

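```bash
python3 plan.py .6261 .3081 .028 -
```

```text
t 9.68 tcp [0.5775 0.2869 0.1464] yaw -66.82 tilt 0.04 j1,j6 [0.29 1.45] w 0.0513 F [0.2 0.2 0.6]
world [ 0.0486  0.0212 -0.1184] tool shift before spin [ 0.1183  0.0531 -0.0004] spin 0
tool shift after spin [ 0.1183  0.0531 -0.0004]
```

Small lid fit at (285,137), neighbours clear of the fingers. Going over it and down.

```bash
python3 -m handwheel '[[[0,0.053,-0.0004,0,0.6],[0.04,0,0,0,0.6],[0.04,0,0,0,0.6],[0.025,0,0,0,0.6],[0.013,0,0,0,0.6]]]' 30
python3 -m handwheel '[[[0,0,0,0,0.6],[0,0,0,0,0],[0,0,0,0,0],[0,0,0,0,0],[0,0,0,0,0]]]' 35
python3 plan.py .6261 .3081 .028 -
```

```text
clock: 10.3
tool_pos: [0.6258, 0.3075, 0.0275]
tcp_rot: [0.59, 0.389, 0.59, -0.39]
force: [-0.9, -0.6, 0.3]
gripper_width: 0.0511
clock: 10.92
tool_pos: [0.6276, 0.3091, 0.03]
tcp_rot: [0.591, 0.39, 0.59, -0.389]
force: [-0.9, -0.7, 5.7]
gripper_width: 0.0186
t 10.93 tcp [0.6276 0.3091 0.03  ] yaw -66.8 tilt 0.17 j1,j6 [0.3  1.46] w 0.0186 F [-0.9 -0.7  5.7]
world [-0.0015 -0.001  -0.002 ] tool shift before spin [ 0.002  -0.0018  0.0004] spin 0
tool shift after spin [ 0.002  -0.0018  0.0004]
```

```bash
python3 -m handwheel '[[[-0.01,0,0,0,0],[-0.03,0,0,0,0],[-0.05,0,0,0,0],[-0.05,0,0,0,0],[-0.02,0,0,0,0]]]'
python3 plan.py .4607 .348 .19 -
```

```text
clock: 11.55
tool_pos: [0.6278, 0.3095, 0.193]
tcp_rot: [0.592, 0.391, 0.589, -0.387]
force: [-0.4, 0.2, -1.4]
gripper_width: 0.0186
t 11.55 tcp [0.6278 0.3095 0.193 ] yaw -66.79 tilt 0.36 j1,j6 [0.3  1.46] w 0.0186 F [-0.4  0.2 -1.4]
world [-0.1671  0.0385 -0.003 ] tool shift before spin [ 0.0021 -0.1385 -0.1012] spin 0
tool shift after spin [ 0.0021 -0.1385 -0.1012]
```

```bash
python3 -m handwheel '[[[0,-0.04,-0.02,0,0],[0,-0.044,-0.02,0,0],[0,-0.044,-0.021,0,0],[0,-0.044,-0.02,0,0],[0,-0.033,-0.02,0,0]]]'
python3 -m handwheel '[[[0,0,0,0,0],[0,0,0,0,0]]]'
python3 wf.py pot_small .4607 .348 0; python3 plan.py .4607 .348 .0835 -
```

```text
clock: 12.18
tool_pos: [0.396, 0.3208, 0.1886]
tcp_rot: [0.59, 0.389, 0.59, -0.389]
force: [-0.1, 0.3, -0.1]
gripper_width: 0.0188
clock: 12.42
tool_pos: [0.3989, 0.3212, 0.1888]
tcp_rot: [0.591, 0.39, 0.59, -0.389]
force: [0.3, 0.0, -0.9]
gripper_width: 0.0189
pot_small [0.461  0.3493] 5.6 err 0.051 pics/wf9.png
t 12.47 tcp [0.3993 0.3211 0.1887] yaw -66.82 tilt 0.08 j1,j6 [0.46 1.63] w 0.0187 F [0.5 1.  0.1]
world [ 0.0614  0.0269 -0.1052] tool shift before spin [ 0.1053  0.0668 -0.0006] spin 0
tool shift after spin [ 0.1053  0.0668 -0.0006]
```

View pics/wf9.png

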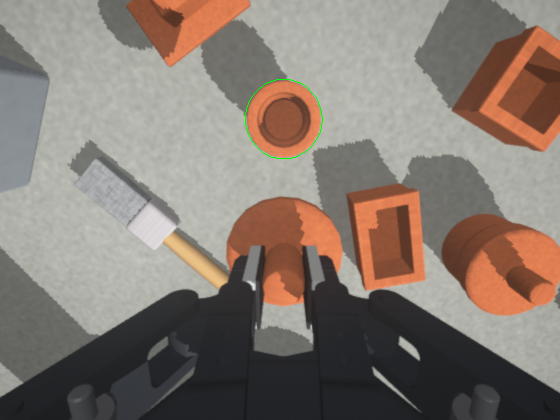

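```bash
python3 plan.py .461 .349 .0835 -
```

```text
t 12.47 tcp [0.3993 0.3211 0.1887] yaw -66.82 tilt 0.08 j1,j6 [0.46 1.63] w 0.0187 F [0.5 1.  0.1]
world [ 0.0617  0.0279 -0.1052] tool shift before spin [ 0.1053  0.0675 -0.0014] spin 0
tool shift after spin [ 0.1053  0.0675 -0.0014]
```

Small pot fits at (284,119), and the large lid sits on its pot at lower right. Moving over and lowering.

```bash
python3 -m handwheel '[[[0,0.032,-0.0007,0,0],[0,0.0355,-0.0007,0,0],[0.035,0,0,0,0],[0.035,0,0,0,0],[0.016,0,0,0,0]]]'
python3 -m handwheel '[[[0.006,0,0,0,0],[0.005,0,0,0,0],[0.003,0,0,0,0],[0.0,0,0,0,0]]]'
python3 plan.py .461 .349 .0835 -
```

```text
clock: 13.1
tool_pos: [0.4598, 0.348, 0.0998]
tcp_rot: [0.589, 0.389, 0.591, -0.391]
force: [-0.7, 0.0, -0.5]
gripper_width: 0.0182
clock: 13.6
tool_pos: [0.46, 0.349, 0.0888]
tcp_rot: [0.591, 0.39, 0.59, -0.389]
force: [1.2, 0.5, -1.5]
gripper_width: 0.0186
t 13.6 tcp [0.46   0.349  0.0888] yaw -66.8 tilt 0.06 j1,j6 [0.46 1.62] w 0.0186 F [ 1.2  0.5 -1.5]
world [ 0.001  -0.     -0.0053] tool shift before spin [0.0053 0.0009 0.0004] spin 0
tool shift after spin [0.0053 0.0009 0.0004]
```

```bash
python3 -m handwheel '[[[0.002,0.001,0,0,0],[0.001,0,0,0,0],[0.001,0,0,0,0],[0.0,0,0,0,0]]]'
python3 -m handwheel '[[[0.001,0,0,0,0],[0,0,0,0,0]]]'
```

```text
clock: 14.1
tool_pos: [0.4608, 0.3493, 0.0846]
tcp_rot: [0.59, 0.389, 0.59, -0.389]
force: [-1.3, -0.6, 2.4]
gripper_width: 0.0189
clock: 14.35
tool_pos: [0.461, 0.3495, 0.0845]
tcp_rot: [0.591, 0.39, 0.59, -0.389]
force: [-2.6, -0.6, 9.5]
gripper_width: 0.0193
```

```bash
python3 -m handwheel '[[[-0.001,0,0,0,0],[0,0,0,0,0.6],[0,0,0,0,0.6],[0,0,0,0,0.6],[-0.02,0,0,0,0.6]]]'
python3 -m handwheel '[[[-0.04,0,0,10,0.6],[-0.05,0,0,10,0.6],[-0.02,0,0,10,0.6],[0,0,0,2.8,0.6]]]'
python3 plan.py .689 .094 .19 -9.6 90
```

```text
clock: 14.98
tool_pos: [0.4595, 0.3486, 0.1027]
tcp_rot: [0.59, 0.388, 0.591, -0.391]
force: [-0.7, 0.1, 0.4]
gripper_width: 0.0514
clock: 15.48
tool_pos: [0.4619, 0.3499, 0.2168]
tcp_rot: [0.456, 0.542, 0.455, -0.539]
force: [0.2, -0.1, -0.6]
gripper_width: 0.0512
t 15.47 tcp [0.4619 0.3499 0.2168] yaw -99.78 tilt 0.28 j1,j6 [0.46 2.2 ] w 0.0512 F [ 0.2 -0.1 -0.6]
world [ 0.2271 -0.2559 -0.0268] tool shift before spin [0.0272 0.2672 0.2137] spin -0.2
tool shift after spin [0.0272 0.2665 0.2145]
```

```bash
python3 -m handwheel '[[[0,0.04,0.042,0,0.6],[0,0.04,0.043,0,0.6],[0.01,0.04,0.043,0,0.6],[0.02,0.04,0.043,0,0.6],[0.02,0.04,0.043,0,0.6]]]'
python3 -m handwheel '[[[0.01,0,0,0,0.6],[0,0,0,0,0.6]]]'
python3 wf.py lid_square_grip .689 .094 -9.6; python3 plan.py .689 .094 .028 -9.6 90
```

```text
clock: 16.1
tool_pos: [0.6232, 0.1032, 0.1638]
tcp_rot: [0.456, 0.54, 0.456, -0.54]
force: [0.4, 0.9, 0.8]
gripper_width: 0.0508
clock: 16.35
tool_pos: [0.6212, 0.1048, 0.1528]
tcp_rot: [-0.455, -0.54, -0.457, 0.541]
force: [0.1, -0.5, -0.1]
gripper_width: 0.0513
lid_square_grip [0.6899 0.0953] 80.3 err 0.034 pics/wf10.png
t 16.4 tcp [0.6214 0.1057 0.1538] yaw -99.59 tilt 0.09 j1,j6 [-0.01  1.73] w 0.0515 F [-0.4 -0.7  0.9]
world [ 0.0676 -0.0117 -0.1258] tool shift before spin [0.1257 0.0688 0.0003] spin 0.0
tool shift after spin [0.1257 0.0688 0.0002]
```

View pics/wf10.png

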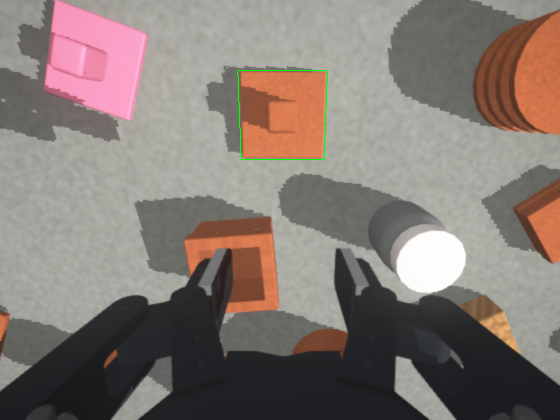

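```bash
python3 plan.py .6899 .0953 .028 -9.7 90
```

```text
t 16.4 tcp [0.6214 0.1057 0.1538] yaw -99.59 tilt 0.09 j1,j6 [-0.01  1.73] w 0.0515 F [-0.4 -0.7  0.9]
world [ 0.0685 -0.0104 -0.1258] tool shift before spin [ 0.1257  0.0695 -0.0012] spin 0.1
tool shift after spin [ 0.1257  0.0695 -0.0013]
```

The terracotta square lid at (283,115) is aligned with the jaws, with pink at (95,60) and the jar at (425,250) both clear.

```bash
python3 -m handwheel '[[[0,0.035,-0.0005,0,0.6],[0.03,0.0345,-0.0007,0,0.6],[0.045,0,0,0,0.6],[0.03,0,0,0,0.6],[0.02,0,0,0,0.6]]]' 30
python3 -m handwheel '[[[0.001,0,0,0,0.6],[0,0,0,0,0],[0,0,0,0,0],[0,0,0,0,0],[0,0,0,0,0]]]' 35
python3 plan.py .6899 .0953 .028 -9.6 90
```

```text
clock: 17.02
tool_pos: [0.6901, 0.0964, 0.0285]
tcp_rot: [-0.457, -0.539, -0.457, 0.54]
force: [0.7, -0.1, 0.2]
gripper_width: 0.0512
clock: 17.65
tool_pos: [0.6923, 0.0946, 0.0304]
tcp_rot: [0.457, 0.541, 0.456, -0.539]
force: [-0.2, 0.3, 6.5]
gripper_width: 0.0234
t 17.65 tcp [0.6923 0.0946 0.0304] yaw -99.62 tilt 0.21 j1,j6 [-0.02  1.71] w 0.0234 F [-0.2  0.3  6.5]
world [-0.0024  0.0007 -0.0024] tool shift before spin [ 0.0024 -0.0025 -0.0003] spin -0.0
tool shift after spin [ 0.0024 -0.0025 -0.0003]
```

```bash
python3 -m handwheel '[[[-0.01,0,0,0,0],[-0.03,0,0,0,0],[-0.05,0,0,0,0],[-0.05,0,0,0,0],[-0.02,0,0,-4.6,0]]]'
python3 plan.py .566 .16 .19 -5 90
```

```text
clock: 18.27
tool_pos: [0.6923, 0.0943, 0.193]
tcp_rot: [0.48, 0.523, 0.477, -0.519]
force: [-0.6, 0.0, -1.3]
gripper_width: 0.0234
t 18.27 tcp [0.6923 0.0943 0.193 ] yaw -94.91 tilt 0.35 j1,j6 [-0.02  1.63] w 0.0234 F [-0.6  0.  -1.3]
world [-0.1263  0.0657 -0.003 ] tool shift before spin [ 0.0022 -0.1315 -0.0546] spin 0.1
tool shift after spin [ 0.0022 -0.1316 -0.0544]
```

```bash
python3 -m handwheel '[[[0,-0.04,-0.011,0,0],[0,-0.042,-0.011,0,0],[0,-0.042,-0.011,0,0],[0,-0.042,-0.011,0,0],[0,-0.036,-0.0105,0,0]]]'
python3 -m handwheel '[[[0,0,0,0,0],[0,0,0,0,0]]]'
python3 wf.py pot_square .566 .16 -5; python3 plan.py .566 .16 .0744 -5 90
```

```text
clock: 18.9
tool_pos: [0.4926, 0.1667, 0.1886]
tcp_rot: [-0.478, -0.521, -0.478, 0.521]
force: [1.9, 0.1, -1.3]
gripper_width: 0.0238
clock: 19.15
tool_pos: [0.4951, 0.1663, 0.1889]
tcp_rot: [0.478, 0.522, 0.477, -0.521]
force: [-0.2, 0.2, -1.4]
gripper_width: 0.0233
pot_square [0.5679 0.1604] 83.7 err 0.077 pics/wf11.png
t 19.2 tcp [0.4955 0.1661 0.1887] yaw -95.02 tilt 0.09 j1,j6 [0.11 1.77] w 0.0234 F [ 0.3 -0.4 -0.8]
world [ 0.0705 -0.0061 -0.1143] tool shift before spin [ 1.144e-01  7.060e-02 -1.000e-04] spin -0.0
tool shift after spin [ 1.144e-01  7.060e-02 -1.000e-04]
```

View pics/wf11.png

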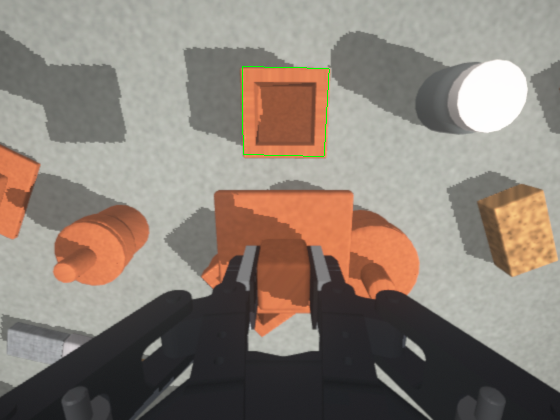

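Square pot outlined at (286,113), parallel to the held lid. Lowering.

```bash
python3 -m handwheel '[[[0,0.035,0,0,0],[0,0.036,0,0,0],[0.035,0,0,0,0],[0.04,0,0,0,0],[0.02,0,0,0,0]]]'
python3 -m handwheel '[[[0.006,0,0,0,0],[0.005,0,0,0,0],[0.002,0,0,0,0],[0.0,0,0,0,0]]]'
python3 plan.py .5665 .1603 .0744 -5 90
```

```text
clock: 19.82
tool_pos: [0.565, 0.1592, 0.0903]
tcp_rot: [-0.477, -0.521, -0.478, 0.523]
force: [-0.4, 0.8, -1.1]
gripper_width: 0.0232
clock: 20.32
tool_pos: [0.5657, 0.1602, 0.0809]
tcp_rot: [0.478, 0.522, 0.477, -0.521]
force: [0.4, 0.3, -1.4]
gripper_width: 0.0233
t 20.32 tcp [0.5657 0.1602 0.0809] yaw -95.01 tilt 0.07 j1,j6 [0.09 1.74] w 0.0233 F [ 0.4  0.3 -1.4]
world [ 0.0008  0.0001 -0.0065] tool shift before spin [ 0.0065  0.0008 -0.0001] spin -0.0
tool shift after spin [ 0.0065  0.0008 -0.0001]
```

```bash
python3 -m handwheel '[[[0.003,0.0008,0,0,0],[0.001,0,0,0,0],[0.001,0,0,0,0],[0.0,0,0,0,0]]]'
python3 -m handwheel '[[[0.001,0,0,0,0],[0.001,0,0,0,0],[0,0,0,0,0]]]'
```

```text
clock: 20.82
tool_pos: [0.5659, 0.1601, 0.0751]
tcp_rot: [-0.478, -0.521, -0.478, 0.521]
force: [-0.9, -0.6, -1.0]
gripper_width: 0.0234
clock: 21.2
tool_pos: [0.5661, 0.1602, 0.0744]
tcp_rot: [0.478, 0.522, 0.478, -0.521]
force: [-3.2, -1.5, 8.0]
gripper_width: 0.0235
```

```bash
python3 -m handwheel '[[[-0.001,0,0,0,0],[0,0,0,0,0.6],[0,0,0,0,0.6],[0,0,0,0,0.6],[-0.02,0,0,0,0.6]]]'
python3 -m handwheel '[[[-0.04,0,0,10,0.6],[-0.05,0,0,10,0.6],[-0.03,0,0,10,0.6]]]'
python3 plan.py .484 .488 .18 55 180
```

```text
clock: 21.82
tool_pos: [0.5646, 0.16, 0.0927]
tcp_rot: [-0.477, -0.52, -0.479, 0.522]
force: [0.2, -0.3, -0.1]
gripper_width: 0.0511
clock: 22.2
tool_pos: [0.5668, 0.1602, 0.217]
tcp_rot: [0.325, 0.629, 0.324, -0.627]
force: [0.2, 0.1, -0.7]
gripper_width: 0.0512
t 22.2 tcp [0.5668 0.1602 0.217 ] yaw -125.33 tilt 0.19 j1,j6 [0.09 2.27] w 0.0512 F [ 0.2  0.1 -0.7]
world [-0.0828  0.3278 -0.037 ] tool shift before spin [ 0.0368 -0.2572 -0.2194] spin -0.3
tool shift after spin [ 0.0368 -0.256  -0.2209]
```

```bash
python3 -m handwheel '[[[0,-0.042,-0.036,0,0.6],[0,-0.043,-0.037,0,0.6],[0,-0.043,-0.037,0,0.6],[0.01,-0.043,-0.037,0,0.6],[0.015,-0.043,-0.037,0,0.6]]]'
python3 -m handwheel '[[[0.015,-0.043,-0.037,0,0.6],[0.01,0,0,0,0.6],[0,0,0,0,0.6]]]'
python3 wf.py lid_oblong_grip .5165 .4655 -35; python3 plan.py .5165 .4655 .03 55 180
```

```text
clock: 22.82
tool_pos: [0.496, 0.4355, 0.1895]
tcp_rot: [0.326, 0.628, 0.326, -0.627]
force: [-0.3, 0.1, 0.8]
gripper_width: 0.0513
clock: 23.2
tool_pos: [0.4815, 0.488, 0.1626]
tcp_rot: [-0.327, -0.626, -0.326, 0.628]
force: [0.6, 0.1, -0.4]
gripper_width: 0.0513
lid_oblong_grip [0.5177 0.4657] -33.5 err 0.036 pics/wf12.png
t 23.25 tcp [0.4824 0.4876 0.1637] yaw -125.03 tilt 0.09 j1,j6 [0.63 2.81] w 0.0514 F [ 0.9 -0.2  0.1]
world [ 0.0341 -0.0221 -0.1337] tool shift before spin [ 0.1337  0.0406 -0.0017] spin -0.0
tool shift after spin [ 0.1337  0.0406 -0.0017]
```

View pics/wf12.png

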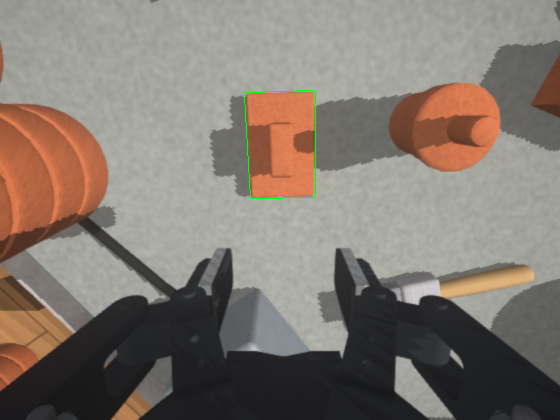

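```bash
python3 plan.py .5177 .4657 .03 56.5 180
```

```text
t 23.25 tcp [0.4824 0.4876 0.1637] yaw -125.03 tilt 0.09 j1,j6 [0.63 2.81] w 0.0514 F [ 0.9 -0.2  0.1]
world [ 0.0353 -0.0219 -0.1337] tool shift before spin [ 0.1337  0.0415 -0.0026] spin -1.5
tool shift after spin [ 0.1337  0.0416 -0.0014]
```

Oblong lid fits at (281,145), bar knob parallel to the jaws' pads, stacked pots at left well away. Going down.

```bash
python3 -m handwheel '[[[0,0.0415,-0.002,-1,0.6],[0.045,0,0,0,0.6],[0.045,0,0,0,0.6],[0.03,0,0,0,0.6],[0.0145,0,0,0,0.6]]]' 30
python3 -m handwheel '[[[0,0,0,0,0.6],[0,0,0,0,0],[0,0,0,0,0],[0,0,0,0,0],[0,0,0,0,0]]]' 35
python3 plan.py .5177 .4657 .03 56.2 180
```

```text
clock: 23.88
tool_pos: [0.5179, 0.4644, 0.0287]
tcp_rot: [-0.331, -0.624, -0.331, 0.625]
force: [-0.7, 0.3, -0.1]
gripper_width: 0.0515
clock: 24.5
tool_pos: [0.5185, 0.467, 0.0318]
tcp_rot: [0.332, 0.626, 0.332, -0.623]
force: [-0.3, -1.0, 5.6]
gripper_width: 0.0195
t 24.5 tcp [0.5185 0.467  0.0318] yaw -124.0 tilt 0.2 j1,j6 [0.57 2.74] w 0.0195 F [-0.3 -1.   5.6]
world [-0.0008 -0.0013 -0.0018] tool shift before spin [0.0018 0.0001 0.0015] spin -0.2
tool shift after spin [0.0018 0.0001 0.0015]
```

```bash
python3 -m handwheel '[[[-0.01,0,0,0,0],[-0.03,0,0,0,0],[-0.05,0,0,0,0],[-0.05,0,0,-9,0],[-0.02,0,0,-10,0]]]'
python3 -m handwheel '[[[0,0,0,-10,0],[0,0,0,-10,0],[0,0,0,-10,0],[0,0,0,-10,0],[0,0,0,-9.4,0]]]'
python3 plan.py .337 .167 .19 -55.6 180
```

```text
clock: 25.12
tool_pos: [0.5184, 0.4674, 0.1945]
tcp_rot: [0.432, 0.562, 0.432, -0.558]
force: [-0.2, 0.8, -1.5]
gripper_width: 0.0194
clock: 25.75
tool_pos: [0.517, 0.4664, 0.1899]
tcp_rot: [0.626, 0.328, 0.627, -0.328]
force: [0.5, -0.1, -1.7]
gripper_width: 0.0193
t 25.75 tcp [0.517  0.4664 0.1899] yaw -55.28 tilt 0.03 j1,j6 [0.57 1.54] w 0.0193 F [ 0.5 -0.1 -1.7]
world [-1.800e-01 -2.994e-01  1.000e-04] tool shift before spin [ 1.000e-04 -3.185e-01  1.436e-01] spin 0.3
tool shift after spin [ 1.000e-04 -3.177e-01  1.454e-01]
```

```bash
python3 -m handwheel '[[[0,-0.042,0.019,0,0],[0,-0.047,0.021,0,0],[0,-0.047,0.021,0,0],[0,-0.047,0.021,0,0],[0,-0.047,0.021,0,0]]]'
python3 -m handwheel '[[[0,-0.047,0.021,0.3,0],[0,-0.041,0.02,0,0],[0,0,0,0,0],[0,0,0,0,0]]]'
python3 wf.py pot_oblong .395 .207 34.4; python3 plan.py .395 .207 .0708 -55.6 180
```

```text
clock: 26.38
tool_pos: [0.3846, 0.2503, 0.1901]
tcp_rot: [0.626, 0.33, 0.625, -0.33]
force: [1.7, -0.5, -1.1]
gripper_width: 0.0198
clock: 26.88
tool_pos: [0.3367, 0.1683, 0.1904]
tcp_rot: [0.625, 0.332, 0.624, -0.331]
force: [1.1, -0.1, -1.6]
gripper_width: 0.0195
pot_oblong [0.3961 0.2078] 33.5 err 0.586 pics/wf13.png
t 26.93 tcp [0.3369 0.1686 0.1903] yaw -55.9 tilt 0.1 j1,j6 [0.17 1.14] w 0.0193 F [-0.2 -1.1 -0.9]
world [ 0.0581  0.0384 -0.1195] tool shift before spin [0.1196 0.0694 0.0007] spin -0.3
tool shift after spin [0.1196 0.0694 0.0011]
```

View pics/wf13.png

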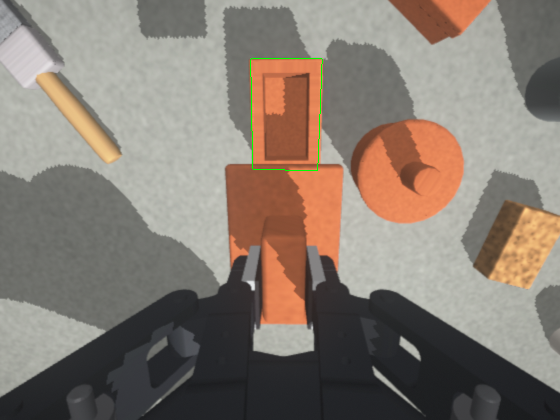

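The fit error of 0.586 is high because the held lid touches the pot in the mask. The outline itself still lies on the pot at (287,113) and agrees with the earlier estimates. The large lid is seated at right.

```bash
python3 plan.py .3957 .2075 .0708 -56 180; python3 -m handwheel '[[[0,0.034,0.0002,0,0],[0,0.036,0.0001,0,0],[0.035,0,0,0,0],[0.04,0,0,0,0],[0.024,0,0,0,0]]]'
python3 -m handwheel '[[[0.006,0,0,0,0],[0.005,0,0,0,0],[0.002,0,0,0,0],[0.0,0,0,0,0]]]'
python3 plan.py .3957 .2075 .0708 -56 180
```

```text
t 26.93 tcp [0.3369 0.1686 0.1903] yaw -55.9 tilt 0.1 j1,j6 [0.17 1.14] w 0.0193 F [-0.2 -1.1 -0.9]
world [ 0.0588  0.0389 -0.1195] tool shift before spin [0.1196 0.0703 0.0007] spin 0.1
tool shift after spin [0.1196 0.0703 0.0006]
clock: 27.55
tool_pos: [0.3939, 0.208, 0.0886]
tcp_rot: [0.624, 0.33, 0.626, -0.331]
force: [0.0, 1.7, 0.1]
gripper_width: 0.0197
clock: 28.05
tool_pos: [0.3948, 0.2072, 0.0783]
tcp_rot: [0.625, 0.332, 0.624, -0.331]
force: [-0.3, -0.3, -1.0]
gripper_width: 0.0192
t 28.05 tcp [0.3948 0.2072 0.0783] yaw -55.9 tilt 0.08 j1,j6 [0.23 1.21] w 0.0192 F [-0.3 -0.3 -1. ]
world [ 0.0009  0.0003 -0.0075] tool shift before spin [0.0075 0.0009 0.0003] spin 0.1
tool shift after spin [0.0075 0.0009 0.0003]
```

```bash
python3 -m handwheel '[[[0.003,0.0008,0.0003,0,0],[0.001,0,0,0,0],[0.001,0,0,0,0],[0.001,0,0,0,0],[0,0,0,0,0]]]'
python3 -m handwheel '[[[0.001,0,0,0,0],[0.001,0,0,0,0],[0,0,0,0,0]]]'
```

```text
clock: 28.68
tool_pos: [0.395, 0.2072, 0.0716]
tcp_rot: [0.625, 0.331, 0.625, -0.332]
force: [-0.2, 0.7, -1.5]
gripper_width: 0.0195
clock: 29.05
tool_pos: [0.3953, 0.2072, 0.0707]
tcp_rot: [0.625, 0.332, 0.624, -0.331]
force: [-2.0, -1.8, 10.6]
gripper_width: 0.0195
```

Contact came at 0.0707 against 0.0708 expected. Releasing, then retreating to the far right so the fixed cameras see everything.

```bash
python3 -m handwheel '[[[-0.001,0,0,0,0],[0,0,0,0,0.6],[0,0,0,0,0.6],[0,0,0,0,0.6],[-0.02,0,0,0,0.6]]]'
python3 -m handwheel '[[[-0.04,0,0,0,0.6],[-0.05,0,0,0,0.6],[-0.03,0,0,0,0.6]]]'
python3 -m handwheel '[[[0,0,-0.045,0,0.6],[0,0,-0.05,0,0.6],[0,0,-0.05,0,0.6]]]'; python3 -m handwheel '[[[0,0,0.045,0,0.6],[0,0,0.05,0,0.6],[0,0,0.05,0,0.6],[0,0,0.05,0,0.6],[0,0,0.05,0,0.6]]]'
python3 -m handwheel '[[[0,0,0.05,0,0.6],[0,0,0.05,0,0.6],[0,0,0.04,0,0.6],[0,0,0,0,0.6]]]'
python3 - <<'E'
from h import *
for n in('top','scene'):
    c=bot.capture(n);cv2.imwrite(f'pics/{n}9.png',c['img'])
cv2.imwrite('pics/topz.png',cv2.resize(cv2.imread('pics/top9.png')[110:310,110:360],None,fx=3,fy=3,interpolation=cv2.INTER_CUBIC))
cv2.imwrite('pics/scz.png',cv2.resize(cv2.imread('pics/scene9.png')[130:330,220:450],None,fx=3,fy=3,interpolation=cv2.INTER_CUBIC))
E
```

```text
clock: 29.68
tool_pos: [0.3939, 0.2069, 0.0897]
tcp_rot: [0.624, 0.331, 0.626, -0.332]
force: [0.7, 1.2, 0.3]
gripper_width: 0.0513
clock: 30.05
tool_pos: [0.3958, 0.2075, 0.2131]
tcp_rot: [0.625, 0.332, 0.624, -0.331]
force: [0.9, -0.0, 0.0]
gripper_width: 0.0515
clock: 30.42
tool_pos: [0.3131, 0.3283, 0.2108]
tcp_rot: [0.625, 0.332, 0.624, -0.332]
force: [0.8, 0.1, -0.3]
gripper_width: 0.0512
clock: 31.05
tool_pos: [0.4518, 0.1231, 0.2107]
tcp_rot: [0.625, 0.331, 0.625, -0.331]
force: [1.0, -0.1, 0.6]
gripper_width: 0.0514
clock: 31.55
tool_pos: [0.5309, 0.006, 0.2102]
tcp_rot: [0.624, 0.332, 0.624, -0.333]
force: [-0.4, 0.5, 0.1]
gripper_width: 0.0511
```

View pics/topz.png

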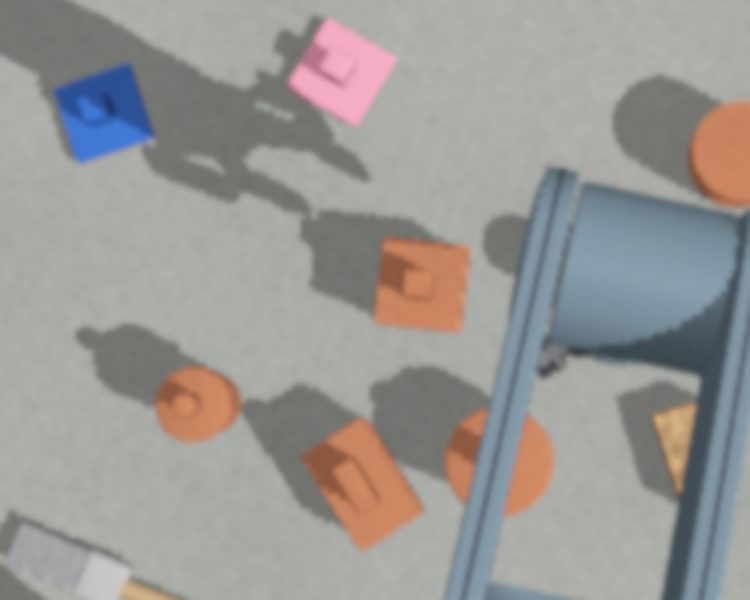

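View pics/scz.png

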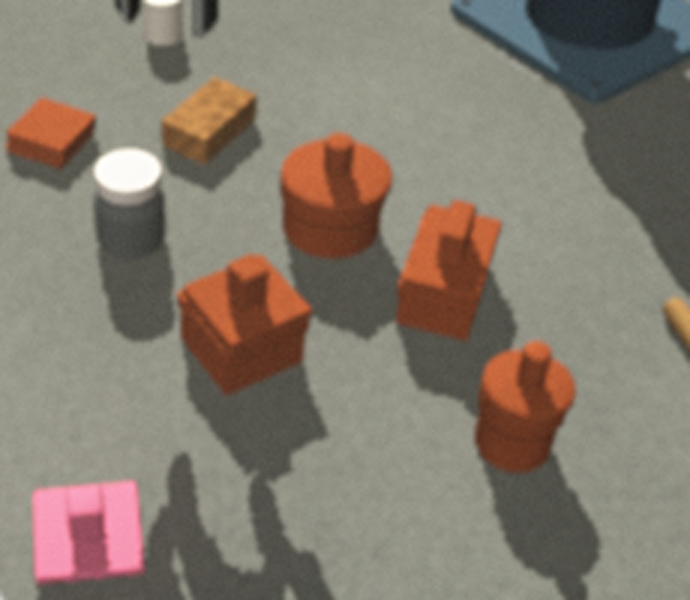

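The top view shows all four lids on their pots (square (420,285), small (197,403), oblong (363,485), large (500,460) in the crop). The scene view shows a faint line under the square lid's left edge at about (215,320), so I'll check seating numerically.

```bash
cat > chk.py <<'E'
from fit import *
H=dict(large=.055,small=.06,square=.05,oblong=.045)
P=dict(large=(.418,.0898,0),small=(.461,.3492,0),square=(.5665,.1603,-5),oblong=(.3957,.2075,34))
pots={k:M['pot_'+k] for k in H}
c=bot.capture('scene');c2=bot.capture('top')
for k in H:
    lid=M['lid_%s_grip'%k]
    for dz in (0,.003,.006):
        off=1000*(H[k]-.006+dz)
        M['cmb']=pots[k]+[l+[0,0,off] for l in lid]
        nm='oblong_cmb' if k=='oblong' else ('large_cmb' if k in('large','small') else 'cmb');M[nm]=M['cmb']
        p,f=fit(c,nm,(P[k][0],P[k][1],0),k in('large','small'));o=''
        print(k,dz,'scene',p[:2].round(4),np.degrees(p[2]).round(1),round(f,4))
im=c['img'][205:270,270:335];cv2.imwrite('pics/sq.png',cv2.resize(im,None,fx=9,fy=9,interpolation=cv2.INTER_CUBIC))
E
python3 chk.py
```

```text
large 0 scene [0.4195 0.0906] -1.8 0.0515
large 0.003 scene [0.4195 0.0907] -4.2 0.0769
large 0.006 scene [0.4202 0.0914] -4.5 0.1024
small 0 scene [0.4618 0.349 ] 5.1 0.0606
small 0.003 scene [0.4617 0.3488] 5.7 0.0863
small 0.006 scene [0.4619 0.3491] 7.5 0.1115
square 0 scene [0.5665 0.1603] -4.7 0.0517
square 0.003 scene [0.5673 0.1611] -4.3 0.0691
square 0.006 scene [0.5676 0.1604] -5.8 0.0936
oblong 0 scene [0.3964 0.2072] 33.8 0.0494
oblong 0.003 scene [0.3963 0.2071] 33.7 0.0737
oblong 0.006 scene [0.3978 0.2081] 34.1 0.0978
```

View pics/sq.png

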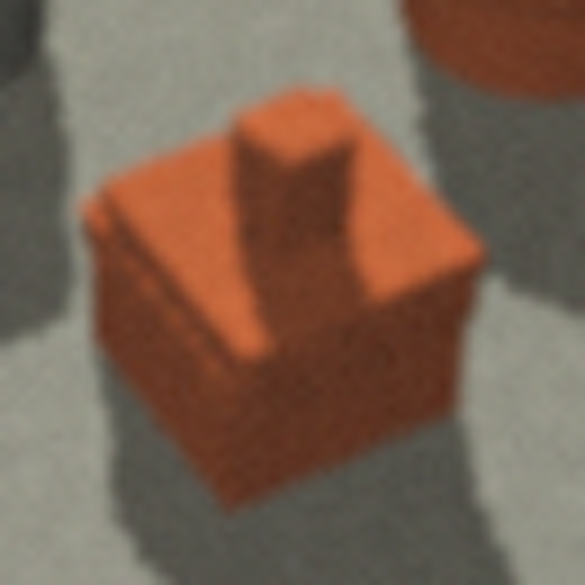

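All four fit best at the seated height (dz=0). On the square lid, a sliver of the pot's rim shows on the +x side, so the lid sits a few mm towards −x. A wrist view will measure this.

```bash
python3 plan.py .49 .167 .22 -5 90
```

```text
t 31.75 tcp [0.5289 0.0094 0.2105] yaw -55.86 tilt 0.06 j1,j6 [-0.19  0.78] w 0.0511 F [0.9 0.4 0.5]
world [-0.0389  0.1576  0.0095] tool shift before spin [-0.0094  0.0563 -0.1522] spin 39.1
tool shift after spin [-0.0093 -0.0525 -0.1536]
```

```bash
python3 -m handwheel '[[[-0.01,0,0,9.8,0.6],[0,0,0,9.8,0.6],[0,0,0,9.8,0.6],[0,0,0,9.7,0.6]]]'; python3 -m handwheel '[[[0,-0.015,-0.045,0,0.6],[0,-0.015,-0.045,0,0.6],[0,-0.015,-0.045,0,0.6],[0,-0.0075,-0.0186,0,0.6],[0,0,0,0,0.6]]]'
cat > w2.py <<'E'
from fit import *
import sys
s=bot.observe();c=bot.capture('wrist');c['pose']=s;c['R']=None
im=c['img'].copy()
k,lx,ly,px,py,yw,h=sys.argv[1],*map(float,sys.argv[2:8])
for n,x,y,zb,col in(('lid_%s_grip'%k,lx,ly,h-.006,(0,255,0)),('pot_'+k,px,py,0,(255,0,0))):
    m=render(c,n,(x,y,np.radians(yw)),1,np.zeros(2),im.shape[:2],zb);cs,_=cv2.findContours(m,0,1);cv2.drawContours(im,cs,-1,col,1)
u=proj(c,np.array([lx,ly,h])).astype(int);r=75
y0,x0=max(u[1]-r,0),max(u[0]-r,0)
a=c['img'][y0:y0+2*r,x0:x0+2*r];b=im[y0:y0+2*r,x0:x0+2*r]
cv2.imwrite(f'pics/{sys.argv[8]}.png',cv2.resize(np.hstack([a,b]),None,fx=2.6,fy=2.6,interpolation=cv2.INTER_CUBIC))
E
python3 w2.py square .564 .1603 .568 .1603 -5 .05 cs1
```

```text
clock: 32.25
tool_pos: [0.5289, 0.0099, 0.221]
tcp_rot: [0.477, 0.522, 0.477, -0.522]
force: [0.6, 0.3, -0.1]
gripper_width: 0.0515
clock: 32.88
tool_pos: [0.4892, 0.1684, 0.221]
tcp_rot: [0.479, 0.52, 0.479, -0.52]
force: [-0.2, -0.7, -0.6]
gripper_width: 0.0512
```

View pics/cs1.png

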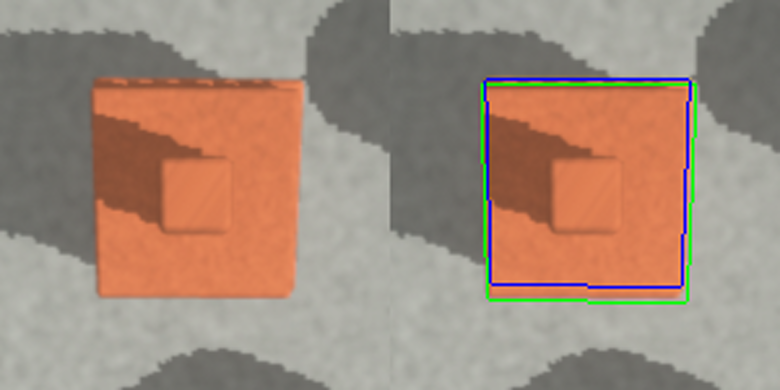

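The overlay matches: the square lid sits about 4 mm off its pot's centre towards −x, flat and parallel. That is inside the 8 mm register play and the 12 mm limit, so I leave it. The arm is clear at z = 0.22, and I'm handing in.

```bash
python3 -m handwheel '[[[0,0,0,0,0.6],[0,0,0,0,0.6]]]'; python3 -c "
from rig import bot
print(bot.job_done())"
```

```text
clock: 33.17
tool_pos: [0.4909, 0.1654, 0.2207]
tcp_rot: [-0.477, -0.522, -0.477, 0.522]
force: [0.6, 0.6, 0.7]
gripper_width: 0.0511
the job is handed in; nothing more can be done
None
```

All four lids (large, small, square and oblong, in that order) are on their own pots, and I handed the job in at about 33 s on the robot's clock. I gripped each lid by its knob and lowered it in 1 mm steps. The highest contact force I read was about 17 N.

**Seating:** in the last scene view, every lid and pot fitted best at the seated height, and clearly worse with the lid 3 or 6 mm higher.

**Alignment:** in the scene fits the square pair came out at −4.7° (pot about −5°) and the oblong pair at 33.8° (pot about 34°).

**Pots and bystanders:** the pots show no measurable shift (about 2 mm or less). The glaze jar and dish stack look undisturbed in the final pictures, but I did not measure them again.

**Checks that disagreed:**
- The square lid sits about 4 mm off its pot's centre, towards the robot. A little of the pot's rim shows on the far side. It is flat and within the 12 mm limit, so I left it.
- The wrist fit of the oblong pot before placing had a high error (0.586), because the held lid merged with the pot in the mask. The outline still lay on the pot and agreed with the two fixed cameras, and the lid met its pot at 70.7 mm tool height against 70.8 mm expected.

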